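# Break up a clumped culture on the press-to-run vortex mixer

### The arm

A 7-joint arm with a two-finger parallel gripper is mounted at the origin on the work surface. World frame = base frame: x ahead of the robot, y to its left, z up, the work surface at z = 0. Lengths are in m, angles in degrees, forces in N, time in s.
With the tool pointing down it reaches from about 0.425 to 0.875 m from the base axis. Payload 4.7 kg.
Tool frame: the origin (TCP) lies where the fingers leave the gripper's body, on its centre line; the fingertips stand 70 mm ahead of it and the grasp point (between the pads) lies 51 mm ahead of it (env.tip_reach is the distance from the TCP to the fingertips, in m); z points along the fingers, x is the direction in which the jaws open and shut, and the axes are right-handed (so a half turn about z gives the same grasp; the last joint's range is limited). The gripper opens to 87 mm and grips with 3 to 60 N. Pads are 19 mm wide; open, the fingers measure 117 mm over their backs; the gripper's body (75 mm by 190 mm) begins 51 mm behind the grasp point.
Start: joints at [72.943, 18.392, -4.016, 83.108, 1.295, 78.541, -3.26], TCP at [0.199, -0.619, 0.292] pointing down, gripper open.
Joint ranges: [-163.93, 163.93], [-17.29, 119.83], [-79.2, 71.16], [3.27, 140.29], [-89.18, 269.18], [5.43, 117.66], [-154.24, 154.24]. Speed limits (degrees/s): [147.25, 147.25, 180, 180, 180, 180, 180].

### API

Orientations are given as [roll, pitch, yaw] about the fixed x, y, z axes, in that order (R = Rz(yaw) Ry(pitch) Rx(roll)).
In Python, from cell import env, optics, order gives the robot as it stands.
- The arm moves only by the shell command python3 -m creep 'ROWS' [FORCE]. ROWS is JSON, a list of rows, each a list of 7 numbers: the shift along the tool's x, y, z in cm, then the turn, a rotation vector about the tool's x, y, z in rad, then the opening, from 0 (shut) to 1 (fully open). A call has 1 to 20 rows; each row shifts and turns the pose as measured when the row begins, along the tool's axes as they then stand; what a row does not reach is not made up. A row lasts 1/10 s, in which the tool goes at most 50 mm and 8.59 degrees, less where a joint would pass 70% of its speed; a pose out of reach is approached as far as the arm can. A call with a gripper value outside its range is refused whole. The fingers move at their own pace and stop on an object; FORCE is the grip in N (left out, the last holds). Time passes only in rows, so rows that do not move let the fingers close. It gives the time, the measured TCP pose, the force and the opening at its end, in the units of the state.
- env.get_obs(): the state, without advancing time (a new reading comes with each control period).
- optics.read_camera(name): name is "scene" or "side" or "wrist"; returns a dict with "frame" (420x560x3 uint8, blue, green, red), "z_map" (420x560 float32, m along the optical axis (not along the pixel's ray), 0 where there is no reading), "fx", "fy", "cx", "cy" (pixels), "R" (3x3) and "t" (3): a world point X has camera coordinates R X + t; the wrist camera has in their place "hand_eye" (4x4, takes a point from camera to tool coordinates, whose origin is the TCP and whose axes are the tool frame's). Camera axes: x right, y down, z forward; pixel columns grow to the right and rows downward; lengths in m; the calibration is good to about 2 mm. A picture is of the moment at which its call begins: read the wrist's pose just before it.
- order.sign_off(): hands the job in, once; it reports no verdict.
The state is a dict: "time_s": time; "qpos": joint angles; "joint_velocities": joint speeds; "effort": joint torques, N m; "tool_pos": TCP position; "tool_rot": TCP orientation; "force": force on the tool from outside, world axes, zero at the start; "wrist_torque": the same for the moment, N m; "grip_width": finger opening in m.
Only numpy, scipy, OpenCV 4.12 (cv2) and the standard library are available. Lean on these libraries where they do the work, as an engineer would, in place of code of your own. Each camera call takes 0.05 s, during which the arm holds its last target. There are 200 camera calls.

### The job

The culture in the amber flask with the red cap has clumped: pull that flask up out of its spring clamp on the stopped shaker, keep it upright, and set its round bottom into the rubber cup of the vortex mixer. Press it down firmly, without ramming the cup onto its stop, so that the sprung cup sinks well down and the mixer runs, and finish there: the program ends with the gripper still gripping the flask upright and the cup still held down. Leave the other two flasks in their clamps and everything else on the bench where it stands.

Things in the scene. Friction and masses are not known exactly. Their poses are not given: they have to be found in the camera images.
- amber_flask_center (a point): Flask to be mixed: round flask of dark amber glass, red cap, closed, about 0.13 kg, upright in a clamp. Point on its axis half-way up, 53 mm above its lowest point; z axis up the neck. Bulb: ball 52 mm across, centre 27 mm below this point. Straight neck to grip: 22 mm across, from 5 to 33 mm above this point. Cap: 29 mm across, from 33 to 53 mm above it.
- clamp_seat (a point): Middle of the seat of one of the shaker's four like clamps (at the deck's -x, -y corner; not always the amber flask's). Four sprung steel fingers round the bulb close over its shoulder; they end 4 mm below the flask's half-way point within 37 mm of its axis. The flask comes out straight up: the pull rises to about 8 to 14 N, then it comes free about 15 mm up; 50 mm up it is clear.
- clear_flask_center (a point): Bystander: same flask in clear glass with a white cap, in another clamp of the shaker. Point half-way up, as on the amber flask.
- green_flask_center (a point): Bystander: same flask in green glass with a blue cap, in another clamp of the shaker. Point half-way up.
- shaker_deck (a point): Centre of the top face of the shaker's square aluminium deck, 210 mm a side, 94 mm above the table; the shaker is white, stopped and fixed. Its four clamps stand at plus and minus 50 mm along the deck's own x and y (100 mm apart), their seats 4 mm above the deck. One clamp is empty.
- cup_rim (a point): Centre of the mouth of the vortex mixer's black rubber cup, level with its rim top (150 mm above the table when up). Cup: upright ring, 49 mm across outside, 35 mm inside, on a spring. With the bulb sitting in it the flask's half-way point is 44 mm above this point. The point goes down with the cup. Mixer: fixed blue and grey box, 160 x 130 mm, 115 mm tall below the cup.
- mixer_cup (a joint): How far the mixer's cup is pressed down, in m: 0 up, 0.010 on its hard stop. It begins to move at about 5 N and takes about 12 N just before the stop. The mixer runs only while it is held beyond 0.006.
- jar_a_center (a point): Bystander: squat green-glass specimen jar with white lid, 76 mm across, 125 mm tall. Point at its centre, half-way up.
- jar_b_center (a point): Bystander: a second jar like jar_a. Point at its centre.
- vial_a_center (a point): Bystander: small black vial with a grey lid, 31 mm across, 50 mm tall, standing between the two machines. Point at its centre.
- vial_b_center (a point): Bystander: a second vial like vial_a.
- dish_stack_center (a point): Bystander: stack of four culture dishes, 92 mm across, 60 mm tall. Point at its centre.
- forceps_center (a point): Bystander: steel forceps lying flat, 130 mm long, 5 mm thick. Point near the middle.
Mind the look-alikes: they are no part of the job. There is more than one size of the part that bears amber_flask_center; the job needs the smallest.

How it is judged (in metres and radians):
On the way, in this order (a step that is already met when the one before it is completed fails the run):
1. the amber flask is pulled free of its clamp and lifted clear, upright in the gripper (height (world z) of amber_flask_center above 0.2 m and angle between amber_flask_center's own z axis and vertical below 0.3 rad and contact force between amber_flask and the fingers above 2 N and value of joint mixer_cup below 0.002 m), for 0.2 s.
2. the amber flask's bulb sits in the mixer's cup and the cup is pressed down (value of joint mixer_cup above 0.006 m and horizontal distance between amber_flask_center and cup_rim below 0.008 m and contact force between amber_flask and mixer_cup above 5 N), for 0.3 s.
At the end, for the whole second after the job is handed in: The fingers still hold the amber flask, at rest, within 8 mm of the cup's axis, tilted under 0.17 rad, bulb on the ring (half-way point 38 to 50 mm above the rim), cup over 6 mm down under over 5 N from the flask alone; the other two flasks upright, within 12 mm of their start (all of step 2 and z of amber_flask_center in the frame of cup_rim between 0.038 and 0.05 m and angle between amber_flask_center's own z axis and vertical below 0.17 rad and contact force between amber_flask and the fingers above 2 N and contact force between each of the fingers, the arm and mixer_cup below 0.5 N and linear speed of amber_flask below 0.02 m/s and distance of each of clear_flask_center, green_flask_center from where it was at the start of the episode below 0.012 m and angle between each of clear_flask_center, green_flask_center's own z axis and vertical below 0.25 rad); the arm keeps its last pose, push and grip.
It fails at once if the flask is rammed into the cup (over 40 N) (contact force between amber_flask and mixer_cup above 40 N).
It fails at once if the amber flask is tipped (over 0.6 rad) (angle between amber_flask_center's own z axis and vertical above 0.6 rad).
It fails at once if another flask is pulled out of its clamp or tipped (distance of any of clear_flask_center, green_flask_center from where it was at the start of the episode above 0.02 m or angle between any of clear_flask_center, green_flask_center's own z axis and vertical above 0.4 rad).
It fails at once if a bystander on the bench is knocked out of place (over 15 mm) (distance of any of jar_a_center, jar_b_center, vial_a_center, vial_b_center, dish_stack_center, forceps_center from where it was at the start of the episode above 0.015 m).
It also fails if it takes over 48 s, if anything falls off the work surface, if the arm or the gripper's body presses on something with over 40 N, if the wrist force passes 120 N, or if a joint passes its speed limit or range.

## Working session

There is one attempt and no reset: what is moved stays moved. The work goes in short steps, Python scripts to look and compute and a shell command to move; the robot and the scene stay as the last step left them, time stands still between calls to the robot, and variables do not carry over. Pictures are saved under pics/ and viewed, on a budget of 10 in all, crops included, one or two more only if the job needs it, and the job is handed in when it is done.

```bash
ls; mkdir -p pics; cat > h.py <<'E'
import numpy as np, cv2
from cell import env, optics, order
from scipy.spatial.transform import Rotation as Ro
def pts(c):
    z=c["z_map"]; v,u=np.mgrid[:z.shape[0],:z.shape[1]]
    P=np.stack([(u-c["cx"])/c["fx"]*z,(v-c["cy"])/c["fy"]*z,z],-1)
    if "R" in c: W=(P-np.array(c["t"]))@np.array(c["R"])
    else: W=P@c["hand_eye"][:3,:3].T+c["hand_eye"][:3,3]
    W[z==0]=np.nan
    return W
E
python3 - <<'E'
from h import *
o=env.get_obs(); print({k:np.round(v,3) for k,v in o.items()}, env.tip_reach)
for n in("scene","side"):
    c=optics.read_camera(n); np.savez(n+"0.npz",**c); cv2.imwrite(f"pics/{n}0.png",c["frame"])
    print(n,c["fx"],c["cx"],c["cy"],-np.array(c["R"]).T@c["t"])
E
```

```text
pics
{'time_s': np.float64(0.0), 'qpos': array([72.941, 18.441, -4.017, 83.173,  1.297, 78.542, -3.259]), 'joint_velocities': array([-0.046, -0.105, -0.012,  0.014, -0.069,  0.041,  0.032]), 'effort': array([-0.0000e+00, -4.9129e+01, -4.0400e-01, -3.1253e+01, -6.4000e-02,
        4.4000e-02,  0.0000e+00]), 'tool_pos': array([ 0.199, -0.618,  0.291]), 'tool_rot': array([ 1.79993e+02,  1.10000e-01, -7.21280e+01]), 'force': array([-0.019,  0.068,  0.323]), 'wrist_torque': array([ 0.051, -0.009, -0.017]), 'grip_width': np.float64(0.087)} 0.0697
scene 493.9349937805531 280.0993224960794 203.17786991251896 [1.09898576 0.51797626 1.05262662]
side 505.8311281689108 285.83811599427713 208.306017803106 [0.4891531  0.81221005 0.77050106]
```

View pics/scene0.png

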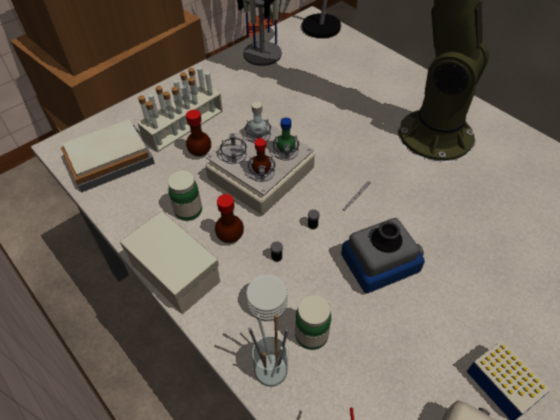

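View pics/side0.png

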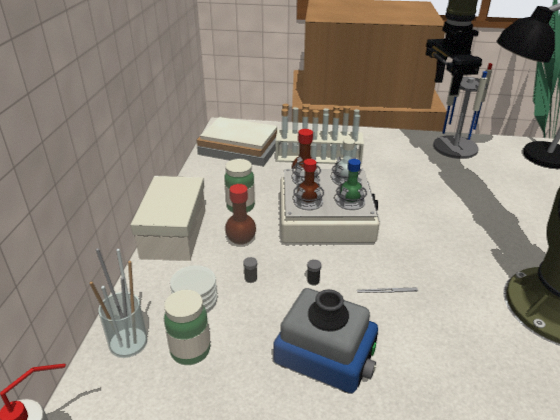

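Amber, red-capped candidates in the scene view are (195,135) beside the shaker, (228,220) on the bench, and (261,157) in a shaker clamp. The last one fits: it is clamped and the smallest. Next I measure it and take a confirming crop.

```bash
cat > m.py <<'E'
from h import *
from scipy.ndimage import label
C={n:dict(np.load(n+"0.npz")) for n in("scene","side")}
def ray(c,u,v):
    d=c["R"].T@np.array([(u-c["cx"])/c["fx"],(v-c["cy"])/c["fy"],1]); return -c["R"].T@c["t"],d/np.linalg.norm(d)
for n,c in C.items():
    W=pts(c); h=cv2.cvtColor(c["frame"],cv2.COLOR_BGR2HSV).astype(int); H,S,V=h[...,0],h[...,1],h[...,2]
    for nm,m in (("red",((H<6)|(H>174))&(S>200)&(V>110)),("blue",(H>105)&(H<130)&(S>150)&(V>60)),("dark",(V<50)&(S<120))):
        L,k=label(m)
        for i in range(1,k+1):
            q=L==i
            if q.sum()<40 : continue
            w=W[q]; w=w[~np.isnan(w[:,0])]
            if len(w)<10: continue
            med=np.median(w,0)
            if not(0.02<med[2]<.3 and -.9<med[1]<.5 and .15<med[0]<1): continue
            v,u=np.nonzero(q); print(n,nm,q.sum(),"uv",u.mean().round(1),v.mean().round(1),"box",u.min(),u.max(),v.min(),v.max(),"med",med.round(3),"zmax",np.percentile(w[:,2],97).round(3))
    # deck
    q=(abs(W[...,2]-.094)<.004)&(V>100)&(S<60); L,k=label(q); j=np.argmax(np.bincount(L.ravel())[1:])+1
    w=W[L==j]; r=cv2.minAreaRect((w[:,:2]*1000).astype(np.float32)); print(n,"deck",r,w[:,2].mean())
    q=(abs(W[...,2]-.1485)<.003)&(V<90); w=W[q]; v,u=np.nonzero(q)
    print(n,"rim",len(w),np.round(np.median(w,0),3), u.mean() if len(u) else 0,v.mean() if len(u) else 0)
a=cv2.resize(C["scene"]["frame"][100:200,190:330],None,fx=4,fy=4,interpolation=2)
b=cv2.resize(C["side"]["frame"][280:380,270:410],None,fx=4,fy=4,interpolation=2)
cv2.imwrite("pics/crop1.png",a); cv2.imwrite("pics/crop2.png",b)
E
python3 m.py
```

```text
scene red 94 uv 193.0 114.2 box 187 199 110 118 med [ 0.585 -0.424  0.151] zmax 0.153
scene red 62 uv 259.6 141.9 box 255 265 138 145 med [ 0.552 -0.176  0.202] zmax 0.205
scene red 154 uv 225.0 200.4 box 218 232 194 206 med [ 0.707 -0.123  0.15 ] zmax 0.154
scene blue 57 uv 285.7 121.2 box 281 290 118 124 med [ 0.454 -0.188  0.202] zmax 0.206
scene blue 363 uv 394.4 270.2 box 364 423 254 283 med [0.509 0.246 0.063] zmax 0.068
scene dark 91 uv 242.5 4.0 box 237 249 0 10 med [ 0.21  -0.662  0.228] zmax 0.252
scene dark 85 uv 283.3 149.9 box 275 294 142 156 med [ 0.474 -0.174  0.121] zmax 0.133
scene dark 41 uv 257.1 173.3 box 249 263 169 177 med [ 0.574 -0.161  0.118] zmax 0.126
scene dark 96 uv 312.3 222.7 box 308 317 217 228 med [0.533 0.001 0.024] zmax 0.048
scene dark 755 uv 385.9 237.6 box 369 401 222 252 med [0.494 0.194 0.117] zmax 0.15
scene dark 509 uv 376.3 260.7 box 349 417 237 275 med [0.545 0.218 0.088] zmax 0.1
scene dark 95 uv 276.1 255.3 box 271 281 250 260 med [0.669 0.014 0.026] zmax 0.048
scene dark 48 uv 299.6 326.2 box 296 308 313 334 med [0.774 0.206 0.08 ] zmax 
[... 455 characters left out ...]
.206
side blue 981 uv 352.4 357.6 box 310 377 322 391 med [0.431 0.251 0.064] zmax 0.068
side dark 54 uv 455.9 89.9 box 450 464 85 94 med [ 0.178 -0.571  0.232] zmax 0.25
side dark 136 uv 313.1 276.7 box 308 319 270 283 med [0.522 0.004 0.024] zmax 0.039
side dark 215 uv 329.5 299.1 box 320 339 293 306 med [0.484 0.184 0.14 ] zmax 0.148
side dark 783 uv 328.0 317.3 box 309 348 302 330 med [0.484 0.206 0.116] zmax 0.145
side dark 41 uv 360.7 374.9 box 358 363 365 385 med [0.421 0.256 0.039] zmax 0.056
side deck ((508.8708190917969, -231.458984375), (210.5433807373047, 213.779541015625), 8.150882720947266) 0.09455353679046218
side rim 418 [0.477 0.178 0.149] 361.188995215311 251.55741626794259
```

View pics/crop1.png

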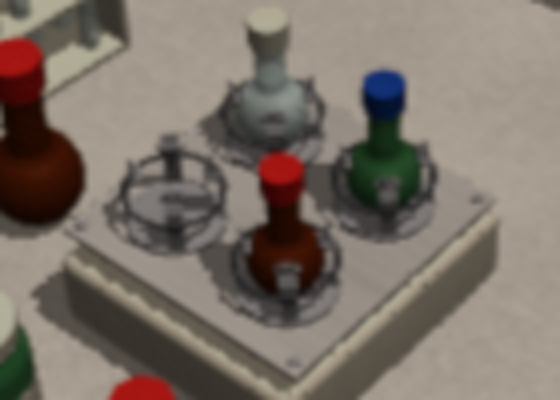

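The crop shows the clamped amber flask with its red cap at scene (261,157), the clear one at about (258,130) and the green one at about (286,135). The clamp at (233,150) is empty. The cap tops at 0.205 m match the expected 0.204 m, and the deck comes out at 210 mm square and 0.094 m high. I'll raise the arm and turn the jaws onto the deck diagonal, away from the neighbouring flasks, and fit the cup rim at the same time.

```bash
python3 -m creep '[[0,0,-1,0,0,-0.123,1],[0,0,-1,0,0,-0.123,1],[0,0,-1,0,0,-0.123,1],[0,0,-1,0,0,-0.123,1],[0,0,0,0,0,-0.123,1],[0,0,0,0,0,0,1]]'
cat > rim.py <<'E'
from h import *
from scipy.optimize import least_squares
for n in("scene","side"):
    c=dict(np.load(n+"0.npz")); W=pts(c); g=c["frame"].max(-1)
    q=(abs(W[...,2]-.1495)<.004)&(np.hypot(W[...,0]-.48,W[...,1]-.185)<.04); w=W[q][:,:2]
    f=least_squares(lambda p:np.hypot(*(w-p).T)-.021,[.48,.185],loss="soft_l1",f_scale=.002).x
    r=np.hypot(*(w-f).T); print(n,len(w),f.round(4),np.percentile(r,[2,50,98]).round(4),w.min(0),w.max(0))
E
python3 rim.py
cat > go.py <<'E'
import sys; from h import *
o=env.get_obs(); R=Ro.from_euler("xyz",o["tool_rot"],degrees=True)
t=np.array(eval(sys.argv[1])); d=R.inv().apply(t-o["tool_pos"])*100
yaw=float(sys.argv[2]) if len(sys.argv)>2 else o["tool_rot"][2]
rv=(R.inv()*Ro.from_euler("xyz",[180,0,yaw],degrees=True)).as_rotvec()
print("t",o["time_s"],"pos",o["tool_pos"].round(4),"rot",o["tool_rot"].round(2),"F",np.round(o["force"],2),"w",round(o["grip_width"],4)); print("tool shift cm",d.round(2),"turn",rv.round(3))
E
python3 go.py '[.53,-.17,.33]' -37
```

```text
time_s: 0.7
tool_pos: [0.1988, -0.6169, 0.3281]
tool_rot: [-179.7, 0.5, -35.5]
force: [-0.7, 0.3, -0.8]
grip_width: 0.0872
scene 153 [0.4866 0.1926] [0.0159 0.0207 0.0246] [0.46154591 0.16825123] [0.51046436 0.21676306]
side 284 [0.4852 0.1933] [0.0165 0.0206 0.0247] [0.46121579 0.16823755] [0.50892048 0.2164644 ]
t 0.7 pos [ 0.1988 -0.6169  0.3281] rot [-179.67    0.48  -35.52] F [-0.7   0.3  -0.79] w 0.0872
tool shift cm [  0.99 -55.62   0.12] turn [-0.006  0.008  0.026]
```

```bash
python3 -m creep '[[0,-2,0,0,0,0,1],[0,-4,0,0,0,0,1],[0,-4,0,0,0,0,1],[0,-4,0,0,0,0,1],[0,-4,0,0,0,0,1],[0,-4,0,0,0,0,1],[0,-4,0,0,0,0,1],[0,-4,0,0,0,0,1],[0,-4,0,0,0,0,1],[0,-4,0,0,0,0,1],[0,-4,0,0,0,0,1],[0,-4,0,0,0,0,1],[0,-2,0,0,0,0,1],[0,-1,0,0,0,0,1],[0,0,0,0,0,0,1]]'
python3 - <<'E'
from h import *
o=env.get_obs(); c=optics.read_camera("wrist"); cv2.imwrite("pics/w1.png",c["frame"])
W=pts(c); R=Ro.from_euler("xyz",o["tool_rot"],degrees=True); W=(W.reshape(-1,3)@R.as_matrix().T+o["tool_pos"]).reshape(W.shape)
h=cv2.cvtColor(c["frame"],cv2.COLOR_BGR2HSV).astype(int); H,S,V=h[...,0],h[...,1],h[...,2]
q=((H<6)|(H>174))&(S>180)&(V>90)&(W[...,2]>.198)
w=W[q]; print(len(w)); 
if len(w): print(np.median(w,0),w.min(0),w.max(0),cv2.minEnclosingCircle((w[:,:2]*1000).astype(np.float32)))
E
python3 go.py '[.552,-.1745,.28]' -37
```

```text
time_s: 2.2
tool_pos: [0.4992, -0.2084, 0.3225]
tool_rot: [-179.6, 1.1, -38.6]
force: [0.2, -0.2, 0.9]
grip_width: 0.0872
1335
[ 0.55182309 -0.17411521  0.2052298 ] [ 0.53778131 -0.18852405  0.19896036] [ 0.56571918 -0.160444    0.20753455] ((551.6793823242188, -174.5371856689453), 14.251191139221191)
t 2.25 pos [ 0.4986 -0.2095  0.3224] rot [-179.66    1.15  -38.69] F [-0.59 -0.14 -0.51] w 0.0869
tool shift cm [ 2.07 -6.04  4.23] turn [-0.006  0.02  -0.029]
```

The wrist view puts the cap at (0.5517, -0.1745), radius 14.3 mm and top at 0.205 m, which agrees with the deck geometry. I'll centre over it and turn the tool upright.

```bash
python3 -m creep '[[1,-3,0,-0.006,0.02,-0.029,1],[1,-3,0,0,0,0,1],[0,0,0,0,0,0,1],[0,0,0,0,0,0,1]]'
python3 go.py '[.5517,-.1745,.221]' -37
```

```text
time_s: 2.65
tool_pos: [0.5484, -0.1834, 0.3211]
tool_rot: [179.7, 0.0, -38.0]
force: [-0.2, -1.1, -0.1]
grip_width: 0.0873
t 2.65 pos [ 0.5484 -0.1834  0.3211] rot [ 1.7966e+02  1.0000e-02 -3.7990e+01] F [-0.22 -1.08 -0.14] w 0.0873
tool shift cm [-0.29 -0.96 10.  ] turn [ 0.006  0.    -0.017]
```

```bash
python3 -m creep '[[-0.3,-1,0,0.006,0,-0.015,1],[0,0,2,0,0,0,1],[0,0,2,0,0,0,1],[0,0,2,0,0,0,1],[0,0,0,0,0,0,1],[0,0,0,0,0,0,1]]'
python3 go.py '[.5517,-.1745,.221]' -37
```

```text
time_s: 3.25
tool_pos: [0.5482, -0.1801, 0.2606]
tool_rot: [179.9, -0.1, -37.8]
force: [0.2, 0.4, 0.2]
grip_width: 0.087
t 3.25 pos [ 0.5482 -0.1801  0.2606] rot [ 1.7986e+02 -1.0000e-01 -3.7770e+01] F [0.18 0.38 0.24] w 0.087
tool shift cm [-0.07 -0.67  3.96] turn [ 0.003 -0.002 -0.013]
```

```bash
python3 -m creep '[[-0.1,-0.7,0,0,0,0,1],[0,-0.2,0,0,0,0,1],[0,0,1.5,0,0,0,1],[0,0,1.2,0,0,0,1],[0,0,0.5,0,0,0,1],[0,0,0,0,0,0,1],[0,0,0,0,0,0,1]]'
python3 go.py '[.5517,-.1745,.221]' -37
```

```text
time_s: 3.95
tool_pos: [0.5541, -0.1724, 0.2286]
tool_rot: [179.9, -0.3, -37.8]
force: [0.2, -0.2, -0.6]
grip_width: 0.087
t 3.95 pos [ 0.5541 -0.1724  0.2286] rot [179.91  -0.31 -37.81] F [ 0.2  -0.21 -0.58] w 0.087
tool shift cm [-0.07  0.32  0.76] turn [ 0.002 -0.005 -0.014]
```

```bash
python3 -m creep '[[-0.1,0.4,0.3,0,-0.005,0,1],[0,0,0.3,0,0,0,1],[0,0,0.2,0,0,0,1],[0,0,0,0,0,0,1],[0,0,0,0,0,0,1]]'
python3 go.py '[.5517,-.1745,.221]' -37
```

```text
time_s: 4.45
tool_pos: [0.5508, -0.1757, 0.2206]
tool_rot: [179.9, -0.1, -37.9]
force: [-0.0, 1.3, 0.1]
grip_width: 0.0872
t 4.45 pos [ 0.5508 -0.1757  0.2206] rot [ 1.7992e+02 -6.0000e-02 -3.7860e+01] F [-0.05  1.35  0.1 ] w 0.0872
tool shift cm [-0.01 -0.15 -0.04] turn [ 0.001 -0.001 -0.015]
```

```bash
python3 -m creep '[[0,-0.15,0,0,0,0,1],[0,0,0,0,0,0,0.6],[0,0,0,0,0,0,0],[0,0,0,0,0,0,0],[0,0,0,0,0,0,0],[0,0,0,0,0,0,0],[0,0,0,0,0,0,0],[0,0,0,0,0,0,0],[0,0,0,0,0,0,0],[0,0,0,0,0,0,0]]' 50
python3 go.py '[.5517,-.1745,.221]' -37
```

```text
time_s: 5.45
tool_pos: [0.5522, -0.1742, 0.2212]
tool_rot: [179.9, -0.1, -37.8]
force: [-0.9, 0.7, -0.2]
grip_width: 0.0277
t 5.45 pos [ 0.5522 -0.1742  0.2212] rot [ 1.7994e+02 -1.2000e-01 -3.7840e+01] F [-0.87  0.66 -0.23] w 0.0277
tool shift cm [-0.03  0.05  0.02] turn [ 0.001 -0.002 -0.015]
```

```bash
python3 -m creep '[[0,0,0,0,0,0,0],[0,0,0,0,0,0,0],[0,0,0,0,0,0,0],[0,0,0,0,0,0,0]]'
python3 go.py '[.5517,-.1745,.221]' -37
```

```text
time_s: 5.85
tool_pos: [0.5522, -0.1742, 0.2212]
tool_rot: [179.9, -0.1, -37.8]
force: [0.7, -0.4, 0.2]
grip_width: 0.0277
t 5.85 pos [ 0.5522 -0.1742  0.2212] rot [ 1.7994e+02 -1.2000e-01 -3.7830e+01] F [ 0.7  -0.42  0.19] w 0.0277
tool shift cm [-0.02  0.05  0.02] turn [ 0.001 -0.002 -0.015]
```

A width of 27.7 mm is neither the neck (22 mm) nor exactly the cap (29 mm), so I'll look.

```bash
python3 - <<'E'
from h import *
im=[]
for n,(v,u) in (("scene",(90,210)),("side",(120,260))):
    c=optics.read_camera(n); im.append(cv2.resize(c["frame"][v:v+100,u:u+100],(400,400),interpolation=2))
cv2.imwrite("pics/g1.png",np.hstack(im))
E
```

```text
(no output)
```

View pics/g1.png

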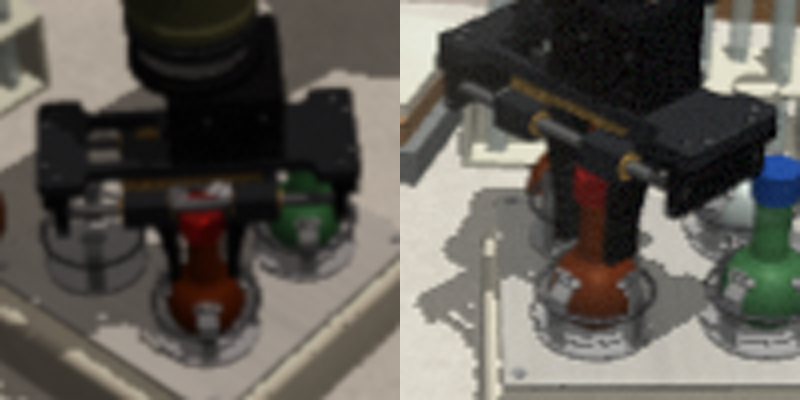

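The pads reach the cap's lower edge as well as the neck. The grip is centred and symmetric, so I'll pull up slowly and watch the force and width.

```bash
python3 -m creep '[[0,0,-0.3,0,0,0,0],[0,0,-0.3,0,0,0,0],[0,0,-0.3,0,0,0,0]]'
python3 -m creep '[[0,0,-0.4,0,0,0,0],[0,0,-0.4,0,0,0,0],[0,0,-0.4,0,0,0,0]]'
python3 -m creep '[[0,0,-0.8,0,0,0,0],[0,0,-0.8,0,0,0,0],[0,0,-0.8,0,0,0,0],[0,0,0,0,0,0,0]]'
```

```text
time_s: 6.25
tool_pos: [0.5502, -0.1741, 0.2261]
tool_rot: [179.8, 0.2, -37.8]
force: [1.1, 0.6, -8.8]
grip_width: 0.0276
time_s: 6.55
tool_pos: [0.5502, -0.1743, 0.2381]
tool_rot: [179.9, 0.3, -37.9]
force: [1.2, -0.7, -5.2]
grip_width: 0.0277
time_s: 6.95
tool_pos: [0.5522, -0.1742, 0.2699]
tool_rot: [180.0, -0.1, -37.8]
force: [-0.3, 0.3, -1.2]
grip_width: 0.0276
```

```bash
python3 -m creep '[[0,0,-2,0,0,0,0],[0,0,-2,0,0,0,0],[0,0,-2,0,0,0,0],[0,0,-1,0,0,0,0],[0,0,0,0,0,0,0],[0,0,0,0,0,0,0],[0,0,0,0,0,0,0]]'
python3 - <<'E'
from h import *
o=env.get_obs(); print(o["tool_pos"],o["tool_rot"])
im=[]
for n in("scene","side"):
    c=optics.read_camera(n); W=pts(c); h=cv2.cvtColor(c["frame"],cv2.COLOR_BGR2HSV).astype(int); H,S,V=h[...,0],h[...,1],h[...,2]
    near=np.hypot(W[...,0]-.552,W[...,1]+.174)<.05
    q=((H<15)|(H>170))&(S>120)&near&(W[...,2]>.16)&(W[...,2]<.24); w=W[q]; v,u=np.nonzero(q); print(n,len(w),u.min(),u.max(),v.min(),v.max())
    lo=w[w[:,2]<.226]; cam=-c["R"].T@c["t"]
    from scipy.optimize import least_squares
    f=least_squares(lambda p:np.linalg.norm(lo-p,axis=1)-.026,[.55,-.17,.2],loss="soft_l1",f_scale=.002); print("bulb",f.x.round(4),abs(f.fun).mean())
    v0,u0=int(v.mean()),int(u.mean()); im.append(cv2.resize(c["frame"][max(v0-70,0):max(v0-70,0)+100,u0-50:u0+50],(400,400),interpolation=2))
cv2.imwrite("pics/l1.png",np.hstack(im))
E
```

```text
time_s: 7.65
tool_pos: [0.5505, -0.1731, 0.3418]
tool_rot: [179.8, 0.1, -37.8]
force: [-0.4, -0.6, -0.8]
grip_width: 0.0279
[ 0.55050075 -0.1731407   0.34184612] [ 1.79848583e+02  7.72311264e-02 -3.77974760e+01]
scene 14 252 265 135 139
bulb [ 0.55 -0.17  0.2 ] nan
side 59 301 320 151 157
bulb [ 0.549  -0.1495  0.2008] 2.0619813726844663e-12<stdin>:10: RuntimeWarning: Mean of empty slice.
  ret = ret.dtype.type(ret / rcount)
```

View pics/l1.png

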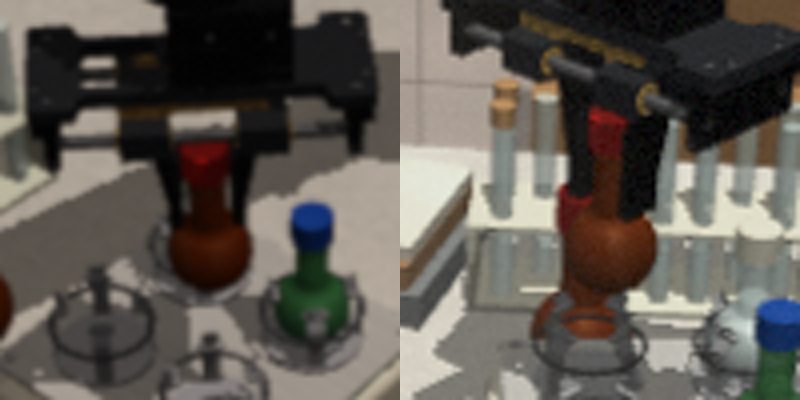

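```bash
python3 go.py '[.486,.193,.335]'
```

```text
t 7.75 pos [ 0.5504 -0.1732  0.3416] rot [ 1.7984e+02  1.1000e-01 -3.7800e+01] F [ 0.14 -0.18 -1.78] w 0.0272
tool shift cm [-27.53 -24.99   0.64] turn [0.003 0.002 0.   ]
```

The flask hangs upright in the gripper: the bulb is at about (210,255) in the left view and (610,250) in the right, and the empty clamp and green flask are undisturbed. Now across to the mixer.

```bash
python3 -m creep '[[-1,-0.9,0,0,0,0,0],[-2,-1.8,0,0,0,0,0],[-2.2,-2,0,0,0,0,0],[-2.2,-2,0,0,0,0,0],[-2.2,-2,0,0,0,0,0],[-2.2,-2,0,0,0,0,0],[-2.2,-2,0,0,0,0,0],[-2.2,-2,0,0,0,0,0],[-2.2,-2,0,0,0,0,0],[-2.2,-2,0,0,0,0,0],[-2.2,-2,0,0,0,0,0],[-2,-1.8,0,0,0,0,0],[-1,-1,0,0,0,0,0],[0,0,0,0,0,0,0],[0,0,0,0,0,0,0]]'
python3 go.py '[.486,.193,.335]' -38
```

```text
time_s: 9.25
tool_pos: [0.4764, 0.1972, 0.3351]
tool_rot: [179.5, 0.7, -37.2]
force: [0.3, -1.2, -1.1]
grip_width: 0.0276
t 9.25 pos [0.4764 0.1972 0.3351] rot [179.51   0.74 -37.21] F [ 0.32 -1.19 -1.14] w 0.0276
tool shift cm [ 1.01 -0.25 -0.  ] turn [0.009 0.013 0.014]
```

```bash
python3 -m creep '[[1,-0.25,1,0.009,0.013,0,0],[0.1,0,1.5,0,0,0,0],[0,0,1,0,0,0,0],[0,0,0,0,0,0,0],[0,0,0,0,0,0,0],[0,0,0,0,0,0,0]]'
cat > b.py <<'E'
from h import *
from scipy.optimize import least_squares
import sys
o=env.get_obs(); p=o["tool_pos"]; print(p.round(4),o["tool_rot"].round(2)); im=[]
for n in("scene","side"):
    c=optics.read_camera(n); W=pts(c); h=cv2.cvtColor(c["frame"],cv2.COLOR_BGR2HSV).astype(int); H,S,V=h[...,0],h[...,1],h[...,2]
    near=np.hypot(W[...,0]-p[0],W[...,1]-p[1])<.035; zb=p[2]-.097
    q=((H<18)|(H>170))&(S>100)&near
    if q.sum()>20:
        b=W[q&(W[...,2]<zb+.018)]; g=np.array([p[0],p[1],zb])
        if len(b)>20:
            f=least_squares(lambda x:np.linalg.norm(b-x,axis=1)-.026,g,loss="soft_l1",f_scale=.001); print(n,"bulb",len(b),f.x.round(4),"err",(f.x-g).round(4),abs(f.fun).mean().round(6))
        k=W[q&(W[...,2]>p[2]-.065)&(W[...,2]<p[2]-.04)]
        print(n,"neck pts",len(k))
    w=W[(abs(W[...,2]-.1495)<.004)&(np.hypot(W[...,0]-.486,W[...,1]-.193)<.035)&~(S>100)][:,:2]
    if len(w)>30: print(n,"rim",len(w),least_squares(lambda x:np.hypot(*(w-x).T)-.021,[.486,.193],loss="soft_l1",f_scale=.002).x.round(4))
    u,v,_=[int(a) for a in (lambda X:(c["fx"]*X[0]/X[2]+c["cx"],c["fy"]*X[1]/X[2]+c["cy"],0))(c["R"]@np.array([.486,.193,.19])+c["t"])]
    im.append(cv2.resize(c["frame"][v-50:v+50,u-50:u+50],(400,400),interpolation=2))
cv2.imwrite(f"pics/{sys.argv[1]}.png",np.hstack(im))
E
python3 b.py c1; python3 go.py '[.486,.193,.27]' -38
```

```text
time_s: 9.85
tool_pos: [0.4862, 0.1884, 0.2967]
tool_rot: [179.8, 0.0, -37.5]
force: [0.4, 0.3, -2.1]
grip_width: 0.0277
[0.4862 0.1884 0.2967] [ 1.798e+02  5.000e-02 -3.755e+01]
scene bulb 254 [0.4847 0.1872 0.1977] err [-0.0015 -0.0013 -0.0021] 0.001441
scene neck pts 81
scene rim 109 [0.4863 0.1926]
side bulb 457 [0.4853 0.1862 0.1998] err [-0.0008 -0.0022  0.    ] 0.000798
side neck pts 116
side rim 278 [0.4853 0.1935]
t 9.95 pos [0.4863 0.1887 0.2971] rot [ 1.7983e+02  2.0000e-02 -3.7530e+01] F [ 0.65  0.35 -1.91] w 0.0279
tool shift cm [-0.29 -0.33  2.7 ] turn [0.003 0.    0.008]
```

View pics/c1.png

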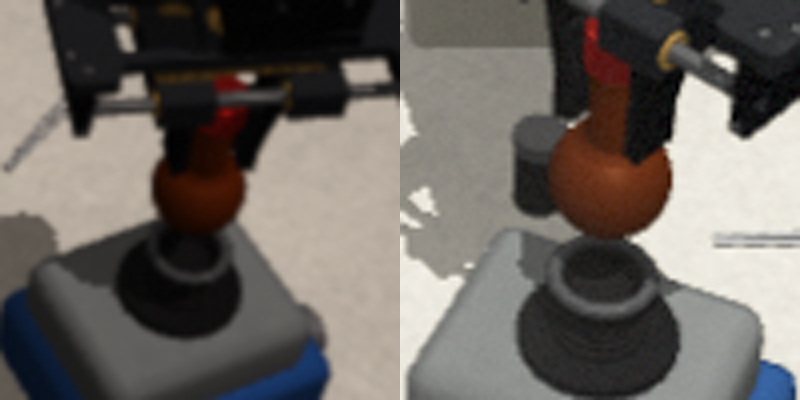

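The bulb hangs just over the cup, with both views agreeing on a 6 mm correction in +y. I'll fix that and then lower in small steps.

```bash
python3 go.py '[.487,.1948,.28]' -38; python3 -m creep '[[-0.3,-0.5,0.5,0.003,0,0,0],[0,0,0.5,0,0,0,0],[0,0,0,0,0,0,0],[0,0,0,0,0,0,0],[0,0,0,0,0,0,0]]'
python3 go.py '[.487,.1948,.272]' -38
```

```text
t 9.95 pos [0.4863 0.1887 0.2971] rot [ 1.7983e+02  2.0000e-02 -3.7530e+01] F [ 0.65  0.35 -1.91] w 0.0279
tool shift cm [-0.32 -0.53  1.7 ] turn [0.003 0.    0.008]
time_s: 10.45
tool_pos: [0.4872, 0.1958, 0.2869]
tool_rot: [-179.9, -0.0, -37.5]
force: [1.2, 0.5, -0.9]
grip_width: 0.0278
t 10.45 pos [0.4872 0.1958 0.2869] rot [-1.7991e+02 -2.0000e-02 -3.7470e+01] F [ 1.16  0.48 -0.87] w 0.0278
tool shift cm [0.04 0.09 1.49] turn [-0.002 -0.     0.009]
```

```bash
python3 -m creep '[[0,0.1,0.5,0,0,0,0],[0,0,0.5,0,0,0,0],[0,0,0.3,0,0,0,0],[0,0,0,0,0,0,0],[0,0,0,0,0,0,0],[0,0,0,0,0,0,0]]'
python3 b.py c2; python3 go.py '[.487,.1948,.266]' -38
```

```text
time_s: 11.05
tool_pos: [0.4865, 0.1946, 0.2726]
tool_rot: [-179.9, -0.0, -37.5]
force: [0.0, 0.1, -1.0]
grip_width: 0.0276
[0.4865 0.1946 0.2726] [-1.7993e+02 -2.0000e-02 -3.7500e+01]
scene bulb 251 [0.4854 0.1936 0.1736] err [-0.0011 -0.001  -0.002 ] 0.001219
scene neck pts 80
scene rim 73 [0.4863 0.193 ]
side bulb 452 [0.4861 0.1925 0.1756] err [-0.0004 -0.0021 -0.    ] 0.000825
side neck pts 113
side rim 149 [0.4853 0.1929]
t 11.15 pos [0.4866 0.1946 0.2728] rot [-1.7992e+02 -3.0000e-02 -3.7500e+01] F [-0.68 -0.46 -1.38] w 0.0281
tool shift cm [ 0.02 -0.04  0.68] turn [-0.001 -0.001  0.009]
```

The bulb is within 1 mm of the cup axis in both views. Now the press, watching the force.

```bash
python3 -m creep '[[0,0,0.3,0,0,0,0],[0,0,0.3,0,0,0,0],[0,0,0.2,0,0,0,0],[0,0,0,0,0,0,0],[0,0,0,0,0,0,0]]'
python3 -m creep '[[0,0,0.2,0,0,0,0],[0,0,0.2,0,0,0,0],[0,0,0,0,0,0,0],[0,0,0,0,0,0,0]]'; python3 go.py '[.487,.1948,.257]' -38
```

```text
time_s: 11.65
tool_pos: [0.4873, 0.1952, 0.2663]
tool_rot: [-179.8, -0.1, -37.5]
force: [-1.2, -0.9, 4.1]
grip_width: 0.0274
time_s: 12.05
tool_pos: [0.4875, 0.1956, 0.2638]
tool_rot: [-179.8, -0.2, -37.5]
force: [-2.7, 0.2, 5.7]
grip_width: 0.0279
t 12.05 pos [0.4875 0.1956 0.2638] rot [-179.79   -0.2   -37.49] F [-2.68  0.16  5.69] w 0.0279
tool shift cm [0.01 0.09 0.68] turn [-0.004 -0.003  0.009]
```

```bash
python3 -m creep '[[0,0.05,0.25,0,0,0,0],[0,0,0.25,0,0,0,0],[0,0,0,0,0,0,0],[0,0,0,0,0,0,0],[0,0,0,0,0,0,0]]'; python3 b.py c3;python3 go.py '[.487,.1948,.258]' -38
```

```text
time_s: 12.55
tool_pos: [0.4875, 0.1959, 0.2619]
tool_rot: [-179.7, -0.3, -37.5]
force: [-2.6, -1.3, 6.8]
grip_width: 0.0277
[0.4875 0.1959 0.2619] [-179.74   -0.32  -37.48]
scene bulb 236 [0.4864 0.1942 0.1628] err [-0.0011 -0.0018 -0.0021] 0.001145
scene neck pts 78
side bulb 440 [0.4867 0.1929 0.1648] err [-0.0008 -0.003  -0.0001] 0.000806
side neck pts 111
side rim 31 [0.486  0.1934]
t 12.65 pos [0.4876 0.1959 0.2619] rot [-179.73   -0.32  -37.47] F [-2.24 -0.64  7.55] w 0.0277
tool shift cm [0.02 0.13 0.39] turn [-0.005 -0.006  0.009]
```

```bash
python3 -m creep '[[0,0.1,0.3,-0.005,-0.006,0,0],[0,0,0.3,0,0,0,0],[0,0,0.1,0,0,0,0],[0,0,0.1,0,0,0,0]]'; python3 go.py '[.487,.1948,.2585]' -38
```

```text
time_s: 13.05
tool_pos: [0.4881, 0.196, 0.2578]
tool_rot: [-179.9, -0.2, -37.5]
force: [-3.6, -0.7, 10.5]
grip_width: 0.0273
t 13.05 pos [0.4881 0.196  0.2578] rot [-1.7987e+02 -1.7000e-01 -3.7480e+01] F [-3.58 -0.69 10.47] w 0.0273
tool shift cm [-0.02  0.17 -0.07] turn [-0.002 -0.003  0.009]
```

```bash
python3 -m creep '[[0,0.05,0.05,0,0,0,0],[0,0,0.05,0,0,0,0],[0,0,0.05,0,0,0,0],[0,0,0.05,0,0,0,0]]'; python3 - <<'E'
from h import *
F=[]
for i in range(12):
    optics.read_camera("wrist"); o=env.get_obs(); F.append(np.r_[o["tool_pos"]*1000,o["force"],o["grip_width"]*1000])
print(np.round(F[::3],1),np.mean(F,0).round(2))
E
python3 b.py c4
```

```text
time_s: 13.45
tool_pos: [0.4882, 0.1965, 0.2597]
tool_rot: [-179.8, -0.3, -37.5]
force: [-3.3, -1.4, 8.8]
grip_width: 0.0278
[[488.2 196.5 259.7  -2.7  -1.8   7.9  28.1]
 [488.2 196.5 259.7  -3.   -1.5   9.6  27.7]
 [488.1 196.5 259.6  -2.7  -1.5   7.8  27.5]
 [488.1 196.5 259.6  -2.4  -1.2   8.8  27.5]] [488.14 196.47 259.62  -2.96  -1.4    8.68  27.71]
[0.4881 0.1965 0.2596] [-179.83   -0.3   -37.45]
scene bulb 244 [0.4863 0.1941 0.1606] err [-0.0018 -0.0024 -0.002 ] 0.001003
scene neck pts 76
side bulb 437 [0.4869 0.193  0.1624] err [-0.0012 -0.0035 -0.0002] 0.000803
side neck pts 108
```

View pics/c4.png

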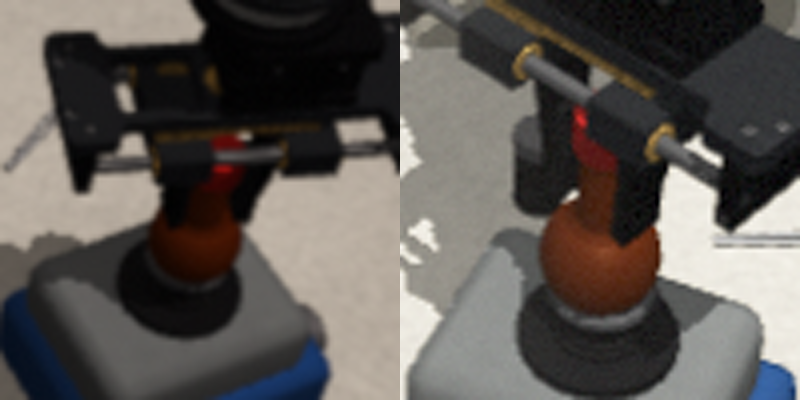

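```bash
cat > s.py <<'E'
from h import *
F=[]
for i in range(8):
    optics.read_camera("wrist"); o=env.get_obs(); F.append(np.r_[o["tool_pos"]*1000,o["force"],o["grip_width"]*1000])
print(np.mean(F,0).round(2),o["tool_rot"].round(2),o["time_s"])
E
python3 -m creep '[[0,0.2,0.2,0,0,0,0],[0,0.1,0.15,0,0,0,0],[0,0.05,0.14,0,0,0,0],[0,0.05,0.14,0,0,0,0]]'; python3 s.py
```

```text
time_s: 14.55
tool_pos: [0.4867, 0.1951, 0.2577]
tool_rot: [-179.6, -0.5, -37.4]
force: [-2.9, -0.7, 9.3]
grip_width: 0.0278
[486.73 195.14 257.66  -2.79  -0.92  10.    27.65] [-179.6    -0.46  -37.41] 14.95
```

```bash
python3 b.py c5; python3 - <<'E'
from h import *
# other flasks: cap positions now
for n in("scene","side"):
    c0=dict(np.load(n+"0.npz")); c=optics.read_camera(n)
    for nm,x,y in(("green",.4525,-.1885),("clear",.4665,-.2875)):
        for cc in(c0,c):
            W=pts(cc); w=W[(np.hypot(W[...,0]-x,W[...,1]-y)<.03)&(W[...,2]>.186)&(W[...,2]<.21)]; print(n,nm,len(w),np.median(w,0).round(4) if len(w) else "")
E
python3 s.py
```

```text
[0.4868 0.1951 0.2577] [-179.6    -0.46  -37.41]
scene bulb 244 [0.486  0.1938 0.1592] err [-0.0007 -0.0014 -0.0015] 0.001194
scene neck pts 81
side bulb 420 [0.4867 0.1928 0.1605] err [-0.     -0.0023 -0.0002] 0.000847
side neck pts 110
scene green 116 [ 0.4561 -0.1838  0.2006]
scene green 111 [ 0.4566 -0.1839  0.2009]
scene clear 108 [ 0.4704 -0.283   0.2003]
scene clear 110 [ 0.4705 -0.2823  0.1998]
side green 147 [ 0.453  -0.1815  0.2008]
side green 0 
side clear 124 [ 0.467  -0.2798  0.2007]
side clear 0 
[486.74 195.14 257.67  -2.8   -0.57  10.21  27.64] [-179.6    -0.46  -37.42] 15.55
```

```bash
python3 -c "
from cell import order; print(order.sign_off())"
```

```text
the job is handed in; nothing more can be done
None
```

I pulled the clamped amber flask straight up out of its shaker clamp, carried it upright to the mixer and pressed it into the cup. I handed the job in at about 15.6 s with the gripper still holding it there; no verdict was reported.

**Last checks before handing in:**
- **Press:** the wrist read a steady 10.2 N up, so about 11.4 N on the cup with the flask's weight added. From that and the tool height I estimate the cup 8 to 9 mm down, past the 6 mm needed. It is close to the 10 mm stop, and I could not read the cup joint directly.
- **Position:** both cameras put the bulb within about 1 mm of the cup's axis. The tool was tilted about 0.6°, and the tool position was not moving.
- **Other flasks:** the green and clear flasks were within 1 mm of their start in the scene camera. In the side camera they could not be found at the end (probably hidden by the arm), so that view gives no second check.
- **Bench items:** I did not measure the jars, vials, dishes and forceps again. The arm felt no contact near them.

**What disagreed:**
- **Grip width:** it read 27.7 mm where the neck should give 22 mm. The pads probably rest on the edge of the cap, but the grip did not slip in either the pull or the press.
- **Side force:** about 2.8 N sideways remained on the wrist at the end.

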